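# Close the curing box and start the cure

### The arm

A 6-joint arm with a two-finger parallel gripper is mounted at the origin on a cart in front of the work surface, level with it; the furniture and walls round the work are solid. World frame = base frame: x ahead of the robot, y to its left, z up, the work surface at z = 0. Lengths are in m, angles in rad, forces in N, time in s.
With the tool pointing down it reaches from about 0.25 to 0.8 m from the base axis. Payload 8.5 kg.
Tool frame: the origin (TCP) lies between the finger pads; the fingertips stand 22 mm ahead of it and the grasp point (between the pads) lies 3 mm ahead of it (manip.tips_ahead is the distance from the TCP to the fingertips, in m); z points along the fingers, y is the line along which they close (so a half turn about z gives the same grasp; the last joint's range is limited). The gripper opens to 85 mm and grips with 20 to 120 N. Pads are 22 mm wide; open, the fingers measure 114 mm over their backs; the gripper's body (76 mm by 85 mm) begins 54 mm behind the grasp point. The pads swing forward as they close: fully open they stand 13 mm farther back than shut.
Start: joints at [1.128, 0.238, -0.013, 1.319, 0, 1.571], TCP at [0.225, 0.474, 0.232] pointing down, gripper open.
Joint ranges: [-2.66, 2.66], [-1.03, 1.9], [-1.14, 1.46], [-1.82, 2.27], [-1.45, 1.34], [-3.14, 3.14]. Speed limits (rad/s): [2.22, 2.22, 2.79, 3.14, 3.14, 3.14].

### API

Orientations are given as a rotation vector (axis times angle).
In Python, from plant import manip gives the robot as it stands. The module is installed in compiled form; this text tells all that it offers.
- The arm moves only by the tool carry_out, never from a script. Its argument "targets" is a list that holds one entry, the list of rows, each a list of 5 numbers: the shift along the world's x, y, z in cm, then the turn about the world's z in rad, then the gripper command: -1 is shut, 1 is fully open, values between are in proportion. In form: [[[tx, ty, tz, spin, claw], ...]]. A call has 1 to 12 rows; each row is the pose to reach, as a shift and turn from the pose commanded when the call began; what a row does not reach only later rows make up. A row lasts 1/10 s, in which the tool goes at most 50 mm and 8.59 degrees, less where a joint would pass 70% of its speed; a pose out of reach is approached as far as the arm can. A call with a gripper value outside its range is refused whole. The fingers move at their own pace and stop on an object; "squeeze" is the grip in N (left out, the last holds). Time passes only in rows, so rows that repeat a pose let the fingers close. It gives the time, the measured TCP pose, the force, the opening and the grip force at its end, in the units of the state.
- manip.get_obs(): the state, without advancing time (a new reading comes with each control period).
- manip.read_camera(name): name is "side" or "top" or "wrist"; returns (picture, depth): 400x640x3 uint8, red, green, blue; 400x640 float32, m along the optical axis (not along the pixel's ray), 0 where there is no reading.
- manip.camera_info(name): a dict with "intrinsics" (3x3 intrinsics, pixels), "k1" (the pictures are not rectified: a ray, as slopes to the right and down, at radius r is drawn at 1 + k1 r^2 times it, then the intrinsics apply), "extrinsics" (4x4, takes a point from camera to world coordinates). Camera axes: x right, y down, z forward; pixel columns grow to the right and rows downward; lengths in m; the calibration is good to about 2 mm. A picture is of the moment at which its call begins: read the wrist's pose just before it. camera_info takes no time and is no camera call; for the wrist camera it gives the pose at the moment of the call.
- manip.hand_in(): hands the job in; it is judged then, once.
Trained networks look in the newest picture that a camera, given by its name, has taken for a name from the list of things; names that differ only in an ending like _2 or _b are one class to them, and where a whole thing is asked for, a point or a joint stands for the part that bears it (a point fixed in the world has none). Each returns a list of dicts, best first, with "conf" (0 to 1); they miss things now and then, are a little off and sometimes report something else, mostly with a low value. They report only what shows in the picture. A call takes as long as a camera call. They do not tell look-alikes from the thing itself.
- manip.trace(target, camera): "region" (400x640 bool, what is visible of it) and "at" ([row, column] in pixels, amid what is visible of it).
The state is a dict: "clock": time; "q": joint angles; "joint_velocities": joint speeds; "effort": joint torques, N m; "tool_pos": TCP position; "orientation": TCP orientation; "contact_force": force on the tool from outside, world axes, zero at the start; "ft_torque": the same for the moment, N m; "opening": finger opening in m; "grasp_force": force on a finger pad.
Only numpy, scipy, OpenCV 4.12 (cv2) and the standard library are available. Lean on these libraries where they do the work, as an engineer would, in place of code of your own. Each camera call takes 0.05 s, during which the arm holds its last target. There are 200 camera calls.

### The job

A printed body stands ready in the curing box: with the fingertips, gently push the amber hood down until it is fully shut, and only then press the round start key in the middle of the key deck lightly, all the way down, and let it come back up. Do not press the two square time keys or touch the body inside, and leave everything else on the bench where it is.

Things in the scene. Friction and masses are not known exactly. Their poses are not given: they have to be found in the camera images.
- curing_box: Bench-top curing box, fixed: grey housing 238 mm deep (its x from -125 to +113 mm), 176 mm wide (y), 115 mm tall. Origin on the bench under its middle; +x to its rear (away from the robot at yaw 0), +y to its left, +z up. Its front 72 mm (x -125 to -53 mm) is the flat key deck, top at z 115 mm, with three keys in a row across (x -96 mm). Behind it lies an open tub under the hood.
- hood (a joint): Angle of the amber (orange) plastic hood (rad): 0 = fully shut, resting on a foam seal that gives 1 to 3 mm under a firm push; grows as it swings up and back; limit 1.25; starts at 0.55 to 0.90. The hinge is stiff: the hood stays where it is left and about 1 to 4 N at the pad moves it. Shut, it is 172 mm wide, reaches 184 mm forward of the hinge (lip) and up to z 173 mm.
- hood_hinge (a point): Middle of the hood's hinge axis, which runs along the box's y; at x +115 mm, z 113.5 mm of the box. Axes turn with the hood.
- hood_pad (a point): Centre of the black press pad (26 mm deep, 60 mm wide) on the hood's outside top, near the front edge; the place to push. With the hood shut it lies 156 mm in front of the hinge axis and 59 mm above it. Axes turn with the hood: z is the pad's outward normal, x points to the hinge side. The top ends 18 mm in front of the pad's centre.
- start_key (a joint): Travel of the start key (m): 0 = up, 0.005 = fully down; spring return, about 1 N to start, 4 N to hold it fully down on its hard stop; it counts as pressed from 0.0035.
- start_key_top (a point): Centre of the top of the start key: round, grey, 30 mm across, the middle one of the three, with a small triangle on it; stands 8 mm above the deck (z 123 mm) when up. It is pressed straight down; the shut hood's front stands 35 mm behind its centre (finger lip 27 mm) and 50 mm above the key.
- minus_key (a joint): Travel of the left time key (m), 0 = up, 0.005 = down, same spring; not to be pressed.
- minus_key_top (a point): Top of the left time key: small, rectangular, 14 mm deep x 20 mm wide, 7 mm above the deck, 55 mm to the left (+y of the box) of the start key.
- plus_key (a joint): Travel of the right time key (m), 0 = up, 0.005 = down, same spring; not to be pressed.
- plus_key_top (a point): Top of the right time key, same shape as the left one, 55 mm to the right of the start key.
- turntable (a point): Centre of the turntable's top, a disc 116 mm across at z 43 mm in the box's tub (tub walls 10 mm thick, up to z 113 mm).
- cure_body: Ivory printed body, upright cup 76x68 mm, 104 mm tall, standing loose on the turntable. Origin: centre of its underside.
- body_a: Bystander: black printed body, upright cup 71x69 mm, 110 mm tall. Origin: centre of its underside.
- body_b: Bystander: black printed body, upright cup 71x69 mm, 106 mm tall. Origin: centre of its underside.
- body_c: Bystander: the tallest black printed body, upright cup 76x74 mm, 128 mm tall. Origin: centre of its underside.
- jar: Bystander: screw-top jar of paste with a blue lid, 55 mm across, 54 mm tall. Origin: centre of its underside.
- tweezers: Bystander: steel tweezers, 17x123x8 mm, lying. Origin: centre of its underside.
- sanding_block: Bystander: wooden block wrapped in abrasive paper, 38x68x25 mm. Origin: centre of its underside.
There are look-alikes about, which are no part of the job. What is shaped like the cure_body but blue or turquoise is not meant.

How it is judged:
On the way, in this order (a step that is already met when the one before it is completed fails the run):
1. the hood is fully shut, the start key not yet pressed (value of joint hood below 0.02 rad and value of joint start_key below 0.002 m), for 0.2 s.
2. the start key is pressed down by the fingers with the hood shut (value of joint start_key above 0.0035 m and contact force between the fingers and curing_box above 0.3 N and value of joint hood below 0.02 rad), for 0.1 s.
At the end, for the whole second after the job is handed in: The hood is shut (within 0.02 rad), all three keys are up again (within 1 mm) and the ivory body still stands on the turntable (within 25 mm of its centre and 0.1 rad of upright) (value of joint hood below 0.02 rad and value of joint each of start_key, minus_key, plus_key below 0.001 m and horizontal distance between cure_body and turntable below 0.025 m and angle between cure_body's own z axis and vertical below 0.1 rad); the robot touches nothing.
It fails at once if the start key is pressed while the hood is open (value of joint start_key above 0.002 m and value of joint hood above 0.03 rad).
It fails at once if a time key is pressed (2 mm or more) (value of joint any of minus_key, plus_key above 0.002 m).
It fails at once if the box is handled roughly: pushed with more than 30 N, or the hood raised beyond 1.05 rad (contact force between the arm and curing_box above 30 N or value of joint hood above 1.05 rad).
It fails at once if the ivory body is touched by the robot, or shifted, lifted (15 mm) or tipped (0.2 rad) (contact force between the arm and cure_body above 0.5 N or distance of cure_body from where it was at the start of the episode above 0.015 m or angle between cure_body's own z axis and vertical above 0.2 rad).
It fails at once if a bystander is moved more than 15 mm (distance of any of body_a, body_b, body_c, jar, tweezers, sanding_block from where it was at the start of the episode above 0.015 m).
It also fails if it takes over 42 s, if anything falls off the work surface, if the arm or the gripper's body presses on something with over 40 N, if the wrist force passes 120 N, or if a joint passes its speed limit or range.

## Working session

There is one attempt and no reset: what is moved stays moved. The work goes in short steps, Python scripts to look and compute and a tool call to move; the robot and the scene stay as the last step left them, time stands still between calls to the robot, and variables do not carry over. Pictures are saved under pics/ and viewed, at most 10 in all, crops included, and the job is handed in when it is done.

Besides the shell and the picture viewer there is one more tool, called after "Call:" as name(argument=value, ...), one argument or row to a line, values as JSON. carry_out: Moves the arm, as the interface text tells. Its arguments: {"type":"object","properties":{"targets":{"type":"array"},"squeeze":{"type":"number"}},"required":["targets"]}

```bash
mkdir -p pics
cat > h.py <<'E'
import numpy as np, cv2
from plant import manip
def world(cam, px, depth, info=None):
    i=info or manip.camera_info(cam); K=np.array(i["intrinsics"]); T=np.array(i["extrinsics"]); k=i["k1"]
    px=np.atleast_2d(px).astype(float) # row,col
    d=np.array([depth[int(r),int(c)] for r,c in px])
    u=(px[:,1]-K[0,2])/K[0,0]; v=(px[:,0]-K[1,2])/K[1,1]
    x,y=u.copy(),v.copy()
    for _ in range(20):
        s=1+k*(x*x+y*y); x,y=u/s,v/s
    P=np.c_[x*d,y*d,d]
    return P@T[:3,:3].T+T[:3,3], d
def save(name,img): cv2.imwrite("pics/"+name,cv2.cvtColor(img,cv2.COLOR_RGB2BGR))
E
python3 - <<'E'
from h import *
print(manip.get_obs())
for c in ("top","side"):
    im,d=manip.read_camera(c); save(c+"0.png",im); np.save(c+"0.npy",d)
    info=manip.camera_info(c); print(c,np.round(info["extrinsics"],3).tolist(),info["k1"])
    for t in ("curing_box","hood","hood_pad","start_key_top","minus_key_top","plus_key_top","cure_body"):
        for r in manip.trace(t,c)[:2]:
            ys,xs=np.nonzero(r["region"]); w,_=world(c,np.c_[ys,xs],d); w=w[d[ys,xs]>0]
            print(c,t,round(r["conf"],2),np.round(r["at"]),len(ys),np.round(np.median(w,0),4) if len(w) else None)
E
```

```text
{'clock': 0.0, 'q': array([ 1.12799874e+00,  2.38747279e-01, -1.42648407e-02,  1.31924649e+00,
        1.63115682e-05,  1.57081283e+00]), 'joint_velocities': array([ 2.11741640e-03, -2.15898043e-03, -4.23747736e-05, -8.20964743e-04,
        6.67248742e-04, -1.12936478e-04]), 'effort': array([-8.89652420e-04, -5.38778079e+01,  3.46443343e+01,  1.82619441e-02,
        1.19189454e-05,  1.71894396e-05]), 'tool_pos': array([0.22475226, 0.47396989, 0.23159111]), 'orientation': array([-6.89827557e-01, -3.06457501e+00,  2.23501697e-03]), 'contact_force': array([ 0.66453505, -0.30342556,  0.35593034]), 'ft_torque': array([-0.01716821, -0.034194  , -0.00112738]), 'grasp_force': 0.0, 'opening': 0.085477224689818}
top [[0.021, -0.99, 0.139, 0.303], [-0.999, -0.024, -0.02, 0.139], [0.023, -0.138, -0.99, 1.214], [0.0, 0.0, 0.0, 1.0]] 0.008305618442004406
top curing_box 0.9 [162. 252.] 10486 [0.5171 0.2554 0.1823]
top hood 0.59 [140. 246.] 6280 [0.5651 0.2547 0.2176]
top hood_pad 0.8 [141. 249.] 6109 [0.565  0.2542 0.2182]
top start_key_top 0.65 [208. 250.] 126 [0.4303 0.2611 0.1228]
top minus_key_top 0.39 [205. 219.] 52 [0.4316 0.317  0.1221]
top plus_key_top 0.37 [214. 273.] 64 [0.4272 0.2062 0.121 ]
top cure_body 0.87 [191. 319.] 839 [0.4934 0.095  0.0298]
top cure_body 0.86 [245. 345.] 854 [0.3633 0.0384 0.0074]
side [[0.941, -0.192, 0.277, 0.166], [-0.337, -0.546, 0.767, -0.738], [0.003, -0.816, -0.579, 0.771], [0.0, 0.0, 0.0, 1.0]] -0.006437583600675987
side curing_box 0.79 [177. 319.] 5939 [0.5217 0.1795 0.1154]
side hood 0.85 [147. 339.] 2249 [0.5607 0.1926 0.213 ]
side hood_pad 0.54 [277. 368.] 1423 [ 0.4939 -0.1461  0.0735]
side start_key_top 0.64 [175. 290.] 66 [0.4291 0.2567 0.1247]
side cure_body 0.97 [243. 290.] 1162 [0.3592 0.0183 0.07  ]
side cure_body 0.93 [177. 328.] 528 [0.5342 0.2329 0.116 ]
```

Run:
```python
import cv2,numpy as np
t=cv2.imread("pics/top0.png"); s=cv2.imread("pics/side0.png")
a=cv2.resize(t[60:320,140:460],(800,600)[:1]+(650,) if 0 else (738,600)); cv2.imwrite("pics/t1.png",a)
b=cv2.resize(s[80:340,200:520],(738,600)); cv2.imwrite("pics/s1.png",b)
```

```text
(no output)
```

View pics/t1.png

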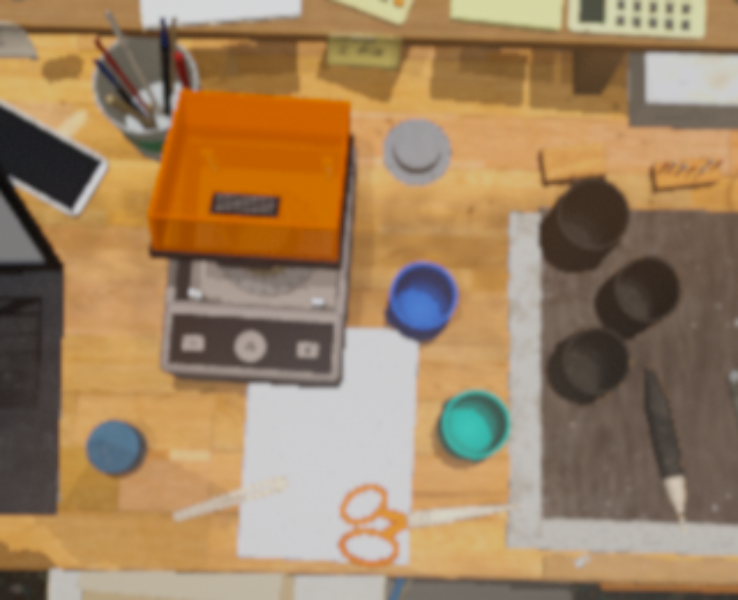

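View pics/s1.png

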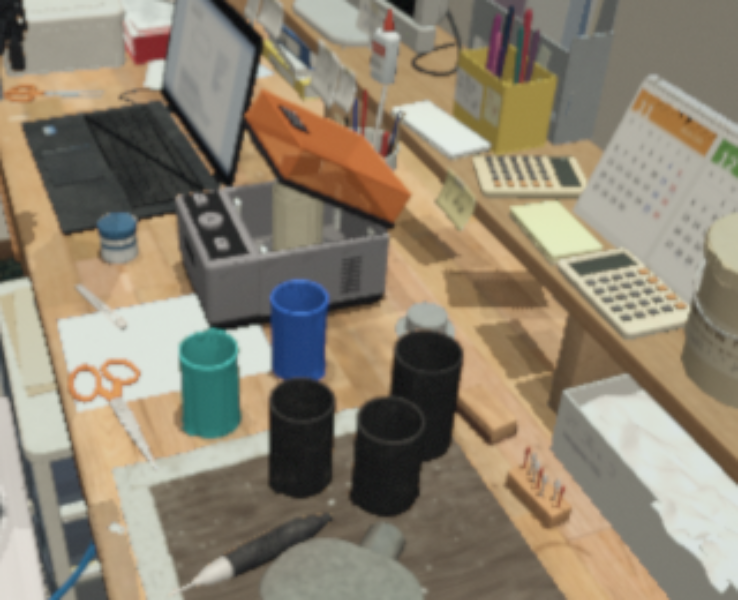

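The top view (crop) shows the amber hood with its black pad at full-image row 148, col 246. The start key is at row 210, col 248, between the two square keys at cols 224 and 273. The side view shows the ivory body inside the tub. The blue and turquoise cups (row 189, col 324 and row 245, col 345) are look-alikes and stay where they are. The key candidates are the round one in the middle and the two square ones, and the middle one has the triangle. Next I fit the box pose and the pad.

Run:
```python
from h import *
im=cv2.cvtColor(cv2.imread("pics/top0.png"),cv2.COLOR_BGR2RGB); d=np.load("top0.npy")
rr,cc=np.mgrid[130:165,215:285]; m=im[130:165,215:285].sum(2)<180
n,l,st,ce=cv2.connectedComponentsWithStats(m.astype(np.uint8))
for k in range(1,n):
    if 40<st[k,4]<600:
        p=np.c_[rr[l==k],cc[l==k]]; w,_=world("top",p,d); print("dark",p.mean(0),len(p),np.median(w,0).round(4), w.min(0).round(3),w.max(0).round(3))
# hood top plane from orange pixels around pad
hsv=cv2.cvtColor(im,cv2.COLOR_RGB2HSV)
p=np.array([(r,c) for r in range(144,154) for c in range(226,268)]); w,_=world("top",p,d)
A=np.c_[w[:,0],w[:,1],np.ones(len(w))]; co=np.linalg.lstsq(A,w[:,2],rcond=None)[0]; print("plane",co, np.std(A@co-w[:,2]))
# deck edges: points with z 0.108..0.127 in front
R,C=np.mgrid[185:232,200:300]; p=np.c_[R.ravel(),C.ravel()]; w,_=world("top",p,d)
s=(abs(w[:,2]-.115)<.006); w=w[s]; print(len(w), np.median(w[:,2]))
print(cv2.minAreaRect((w[:,:2]*1000).astype(np.float32)))
fr=[]; 
for c in range(212,288,4):
    q=np.array([(r,c) for r in range(190,235)]); v,_=world("top",q,d); v=v[abs(v[:,2]-.115)<.006]
    if len(v): fr.append(v[np.argmin(v[:,0])][:2])
fr=np.array(fr); print(fr.round(4).tolist()); 
info=manip.camera_info("side")
c=im[190:235,200:300]; save("keys.png",cv2.resize(c,None,fx=7,fy=7,interpolation=cv2.INTER_CUBIC))
```

```text
plane [-3.13121256 -0.15504939  1.97488586] 0.02034389917921974
2257 0.11503861578117114
((445.9892883300781, 260.55438232421875), (175.58592224121094, 91.19051361083984), 89.04625701904297)
[[0.4071, 0.3414], [0.4052, 0.3326], [0.4035, 0.3242], [0.4056, 0.315], [0.4056, 0.3058], [0.404, 0.2975], [0.4018, 0.2883], [0.4063, 0.2793], [0.4044, 0.2705], [0.4025, 0.2617], [0.4048, 0.2528], [0.4025, 0.2435], [0.4011, 0.2352], [0.4013, 0.2263], [0.4037, 0.2174], [0.4013, 0.2082], [0.3996, 0.1995], [0.3997, 0.1905], [0.4022, 0.1816]]
```

View pics/keys.png

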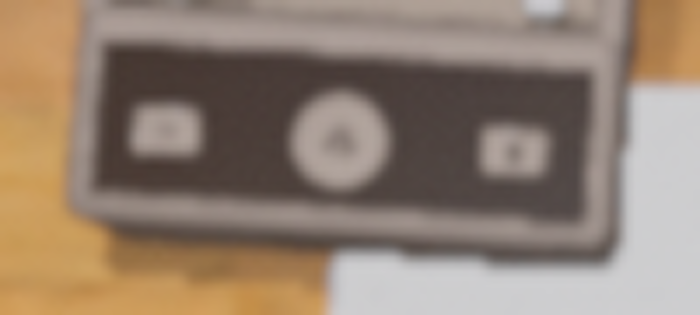

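The crop shows the round key with the triangle at crop (340,142), which is row 210, col 248.6 in the full image. It is flanked by the square − key at (165,130) and + key at (515,150), so the choice of start key is confirmed.

Run:
```python
from h import *
d=np.load("top0.npy")
px=lambda x,y:(190+y/7,200+x/7)
P,_=world("top",[px(165,130),px(340,142),px(515,150)],d); print(P.round(4))
dx,dy=(P[0]-P[2])[:2]; yaw=np.arctan2(-dx,dy); print("yaw",yaw)
X=np.array([np.cos(yaw),np.sin(yaw)]); s=P.mean(0)[:2]; H=s+.211*X; print("hinge",H, "start",s)
im=cv2.imread("pics/top0.png")
r=range(142,156)
for c in (238,246,254):
    v,_=world("top",[(k,c) for k in r],d)
    print(c,[(k,*np.round(p,3),int(im[k,c].sum())) for k,p in zip(r,v)])
# predicted pad for angles
for th in np.arange(.5,.95,.05):
    a=np.arctan2(59,156)+th; R=np.hypot(.156,.059); p=H-X*R*np.cos(a); print(round(th,2),p.round(4),round(.1135+R*np.sin(a),4))
from scipy.spatial.transform import Rotation as Ro
print(Ro.from_rotvec(manip.get_obs()["orientation"]).as_matrix().round(3))
```

```text
[[0.4323 0.3157 0.1215]
 [0.4298 0.2604 0.1218]
 [0.4287 0.2052 0.1207]]
yaw -0.03253084047869245
hinge [0.64115344 0.2535822 ] start [0.43026507 0.260445  ]
238 [(142, np.float64(0.556), np.float64(0.275), np.float64(0.229), 301), (143, np.float64(0.553), np.float64(0.275), np.float64(0.233), 310), (144, np.float64(0.549), np.float64(0.273), np.float64(0.242), 289), (145, np.float64(0.547), np.float64(0.274), np.float64(0.241), 260), (146, np.float64(0.545), np.float64(0.273), np.float64(0.242), 234), (147, np.float64(0.542), np.float64(0.273), np.float64(0.245), 243), (148, np.float64(0.54), np.float64(0.273), np.float64(0.245), 258), (149, np.float64(0.538), np.float64(0.273), np.float64(0.245), 266), (150, np.float64(0.535), np.float64(0.272), np.float64(0.25), 247), (151, np.float64(0.533), np.float64(0.272), np.float64(0.249), 199), (152, np.float64(0.531), np.float64(0.272), np.float64(0.251), 207), (153, np.float64(0.529), np.float64(0.272), np.float64(0.25), 249), (154, np.float64(0.527), np.float64(0.271), np.float64(0.25), 292), (155, np.float64(0.525), np.float64(0.271), 
[... 1574 characters left out ...]
np.float64(0.241), np.float64(0.246), 266), (151, np.float64(0.533), np.float64(0.24), np.float64(0.252), 256), (152, np.float64(0.533), np.float64(0.24), np.float64(0.246), 207), (153, np.float64(0.53), np.float64(0.24), np.float64(0.249), 219), (154, np.float64(0.527), np.float64(0.24), np.float64(0.253), 265), (155, np.float64(0.526), np.float64(0.24), np.float64(0.25), 304)]
0.5 [0.5326 0.2571] 0.2401
0.55 [0.5391 0.2569] 0.2453
0.6 [0.5458 0.2567] 0.2503
0.65 [0.5527 0.2565] 0.2549
0.7 [0.5599 0.2562] 0.2591
0.75 [0.5673 0.256 ] 0.263
0.8 [0.5748 0.2557] 0.2665
0.85 [0.5826 0.2555] 0.2696
0.9 [0.5904 0.2552] 0.2724
[[-0.904  0.429 -0.   ]
 [ 0.429  0.904 -0.   ]
 [ 0.    -0.    -1.   ]]
```

Call:
carry_out(
  targets=[
    [[0,0,4,0,-1],[2,-1,8,0.05,-1],[6,-4,10,0.1,-1],[10,-7,11,0.15,-1],[14,-10,11,0.2,-1],[18,-12.5,11,0.25,-1],[22,-15.5,11,0.3,-1],[26,-18,11,0.35,-1],[29,-20.5,11,0.41,-1],[31.2,-21.7,11,0.41,-1],[31.2,-21.7,9,0.41,-1],[31.2,-21.7,9,0.41,-1]],
  ],
  squeeze=20,
)

```text
clock: 2.0
tool_pos: [0.5369, 0.2563, 0.3198]
orientation: [-0.054, -3.138, 0.003]
contact_force: [-0.6, -0.2, 0.1]
opening: 0.0002
grasp_force: 0.0
```

Run:
```python
from h import *
o=manip.get_obs(); print(o["clock"],o["tool_pos"],o["contact_force"],o["opening"],o["orientation"],manip.tips_ahead)
im,d=manip.read_camera("side"); save("s2.png",cv2.resize(im[60:260,220:460],(720,600)))
```

```text
2.0 [0.53692899 0.25629317 0.3197811 ] [-0.59132673 -0.23136686  0.08934215] 0.00023006790988038038 [-5.40747820e-02 -3.13765638e+00  2.77613675e-03] 0.022
```

View pics/s2.png

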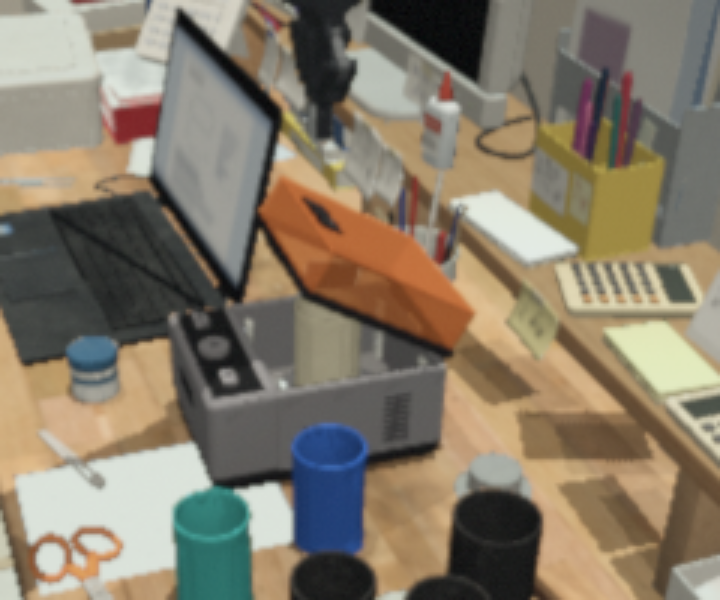

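The side view shows the shut fingertips at crop (325,140), right above the black pad at (322,213). I descend from here.

Call:
carry_out(
  targets=[
    [[0,0,-2,0,-1],[0,0,-3.5,0,-1],[0,0,-4,0,-1],[0,0,-4.5,0,-1],[0,0,-5,0,-1],[0,0,-5.4,0,-1],[0,0,-5.8,0,-1],[-0.1,0,-6.2,0,-1]],
  ],
)

```text
clock: 2.85
tool_pos: [0.5361, 0.2574, 0.2601]
orientation: [0.052, 3.141, 0.0]
contact_force: [0.5, -0.6, 0.3]
opening: -0.0
grasp_force: 0.0
```

Call:
carry_out(
  targets=[
    [[-0.2,0,-0.4,0,-1],[-0.5,0,-0.8,0,-1],[-0.7,0,-1.2,0,-1]],
  ],
)

```text
clock: 3.15
tool_pos: [0.5276, 0.2575, 0.2486]
orientation: [-0.051, -3.14, -0.001]
contact_force: [-9.2, 0.2, 12.3]
opening: 0.0001
grasp_force: 6.0
```

Run:
```python
from h import *
im,d=manip.read_camera("side"); a=cv2.resize(im[90:190,290:390],(500,500),interpolation=cv2.INTER_CUBIC)
im,d=manip.read_camera("top"); b=cv2.resize(im[100:200,200:300],(300,300),interpolation=cv2.INTER_CUBIC)
c=np.zeros((500,800,3),np.uint8); c[:,:500]=a; c[:300,500:]=b; save("s3.png",c)
print(manip.get_obs()["contact_force"])
```

```text
[-3.1356693   0.42850417  3.89558878]
```

View pics/s3.png

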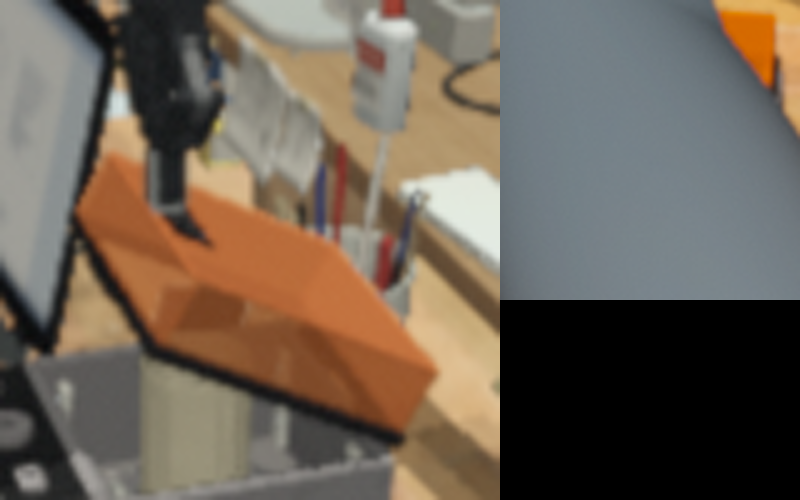

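The side crop shows the tips on the pad at about (180,215), with the hood moving. I follow the arc slowly from here.

Call:
carry_out(
  targets=[
    [[-0.2,0,-0.25,0,-1],[-0.45,0,-0.5,0,-1],[-0.7,0,-0.8,0,-1],[-0.9,0,-1.1,0,-1],[-1.15,0,-1.4,0,-1],[-1.35,0,-1.7,0,-1],[-1.6,0,-2.0,0,-1],[-1.8,0,-2.3,0,-1],[-2.0,0,-2.6,0,-1],[-2.2,0,-2.9,0,-1]],
  ],
)

```text
clock: 4.25
tool_pos: [0.5069, 0.2573, 0.2189]
orientation: [0.052, 3.141, -0.0]
contact_force: [-0.0, 1.1, 1.6]
opening: -0.0001
grasp_force: 0.8
```

Call:
carry_out(
  targets=[
    [[-0.2,0,-0.25,0,-1],[-0.35,0,-0.5,0,-1],[-0.55,0,-0.75,0,-1],[-0.75,0,-1.0,0,-1],[-0.9,0,-1.25,0,-1],[-1.05,0,-1.5,0,-1],[-1.2,0,-1.75,0,-1],[-1.35,0,-1.95,0,-1],[-1.4,0,-2.1,0,-1]],
  ],
)

```text
clock: 5.15
tool_pos: [0.4926, 0.2573, 0.198]
orientation: [-0.051, -3.141, 0.0]
contact_force: [-0.1, 0.9, 1.7]
opening: -0.0
grasp_force: 0.7
```

Call:
carry_out(
  targets=[
    [[-0.1,0,-0.15,0,-1],[-0.1,0,-0.3,0,-1],[-0.1,0,-0.4,0,-1],[-0.1,0,-0.4,0,-1]],
  ],
)

```text
clock: 5.55
tool_pos: [0.4918, 0.2573, 0.194]
orientation: [-0.052, -3.141, 0.0]
contact_force: [-1.3, -0.6, 0.5]
opening: -0.0002
grasp_force: 0.0
```

Call:
carry_out(
  targets=[
    [[0,0,-0.1,0,-1],[0,0,-0.2,0,-1],[0,0,-0.2,0,-1]],
  ],
)

```text
clock: 5.85
tool_pos: [0.4919, 0.2573, 0.192]
orientation: [-0.052, -3.141, 0.0]
contact_force: [-0.7, 0.4, 1.9]
opening: 0.0001
grasp_force: 0.1
```

Call:
carry_out(
  targets=[
    [[0,0,-0.1,0,-1],[0,0,-0.2,0,-1],[0,0,-0.2,0,-1]],
  ],
)

```text
clock: 6.15
tool_pos: [0.4919, 0.2573, 0.19]
orientation: [-0.052, -3.141, 0.0]
contact_force: [-0.0, -1.0, 0.1]
opening: 0.0
grasp_force: 0.1
```

Call:
carry_out(
  targets=[
    [[0,0,-0.1,0,-1],[0,0,-0.2,0,-1],[0,0,-0.2,0,-1]],
  ],
)

```text
clock: 6.45
tool_pos: [0.4919, 0.2573, 0.188]
orientation: [-0.052, -3.141, 0.0]
contact_force: [-0.5, 0.0, -0.0]
opening: 0.0
grasp_force: 0.1
```

Run:
```python
from h import *
o=manip.get_obs(); print(o["contact_force"],o["effort"])
im,d=manip.read_camera("side"); np.save("s4.npy",d); save("s4.png",cv2.resize(im[90:210,270:390],(600,600),interpolation=cv2.INTER_CUBIC))
```

```text
[-0.51709053  0.02004265 -0.0142101 ] [-1.06428161e-01 -5.83351529e+01  3.38683391e+01 -9.61539871e-02
 -5.37151645e-02 -6.22649786e-04]
```

View pics/s4.png

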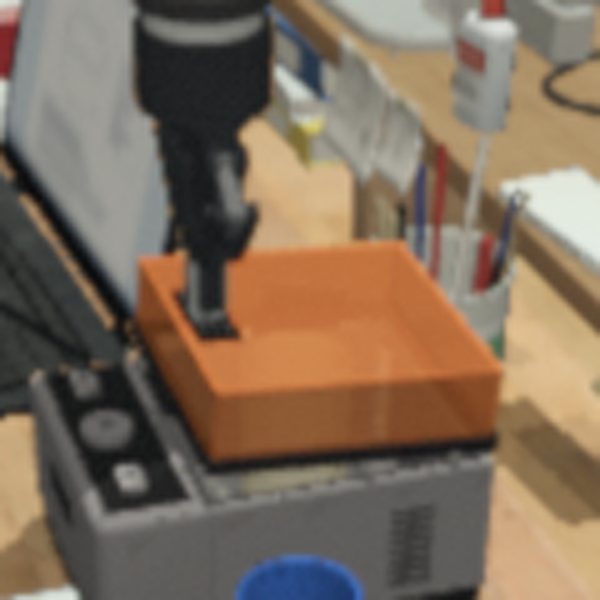

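The hood is almost shut, with a thin gap still visible under its rim on the right at about (330,470). The tips are on the pad at (215,325). I keep pushing until the force rises.

Call:
carry_out(
  targets=[
    [[0,0,-0.1,0,-1],[0,0,-0.2,0,-1],[0,0,-0.3,0,-1],[0,0,-0.3,0,-1]],
  ],
)

```text
clock: 6.9
tool_pos: [0.4919, 0.2573, 0.185]
orientation: [-0.052, -3.141, 0.0]
contact_force: [0.2, 0.3, 0.1]
opening: -0.0
grasp_force: 0.0
```

Call:
carry_out(
  targets=[
    [[0,0,-0.1,0,-1],[0,0,-0.2,0,-1]],
  ],
)

```text
clock: 7.1
tool_pos: [0.4919, 0.2573, 0.1831]
orientation: [-0.052, -3.141, 0.0]
contact_force: [-0.1, -0.1, 1.4]
opening: -0.0001
grasp_force: 0.7
```

Run:
```python
from h import *
im,d=manip.read_camera("side"); 
yaw=-.0325; X=np.array([np.cos(yaw),np.sin(yaw)]); Y=np.array([-X[1],X[0]]); H=np.array([.6412,.2536])
info=manip.camera_info("side")
R,C=np.mgrid[110:190,290:375]; p=np.c_[R.ravel(),C.ravel()]; w,_=world("side",p,d,info)
col=im[p[:,0],p[:,1]].astype(int); q=(w[:,:2]-H); a=-(q@X); b=q@Y
m=(col[:,0]-col[:,2]>60)&(a>.03)&(a<.16)&(abs(b)<.07)&(w[:,2]>.14)&(w[:,2]<.21)
A=np.c_[a,b,np.ones(len(a))][m]; z=w[m,2]
co=np.linalg.lstsq(A,z,rcond=None)[0]; k=abs(A@co-z)<.006; co=np.linalg.lstsq(A[k],z[k],rcond=None)[0]
print(m.sum(),k.sum(),"slope",co, "z at pad",co@[.156,0,1], "z mid", co@[.1,0,1])
```

```text
891 891 slope [0.06192015 0.00033765 0.17192754] z at pad 0.18158707979090838 z mid 0.17811955132619417
```

Run:
```python
from h import *
im,d=manip.read_camera("side"); save("s5.png",cv2.resize(im[130:200,290:380],(720,560),interpolation=cv2.INTER_CUBIC))
info=manip.camera_info("side")
for r in range(140,166,2):
    w,_=world("side",[(r,c) for c in (306,310,313,316,320,330)],d,info); print(r,w.round(3)[:,[0,2]].tolist())
o=manip.get_obs(); T=np.linalg.inv(np.array(info["extrinsics"])); K=np.array(info["intrinsics"])
for off in (0,.022):
    P=np.append(o["tool_pos"]-[0,0,off],1); c=T@P; print(off,c[2],(K@(c[:3]/c[2]))[:2])
```

```text
140 [[0.479, 0.229], [0.477, 0.25], [0.483, 0.252], [0.492, 0.25], [0.547, 0.179], [0.579, 0.176]]
142 [[0.503, 0.18], [0.477, 0.243], [0.489, 0.236], [0.496, 0.237], [0.543, 0.179], [0.573, 0.177]]
144 [[0.499, 0.18], [0.479, 0.234], [0.494, 0.221], [0.527, 0.18], [0.538, 0.18], [0.569, 0.177]]
146 [[0.495, 0.181], [0.484, 0.218], [0.495, 0.214], [0.524, 0.179], [0.535, 0.179], [0.565, 0.176]]
148 [[0.49, 0.182], [0.486, 0.209], [0.493, 0.21], [0.519, 0.181], [0.531, 0.179], [0.559, 0.177]]
150 [[0.486, 0.182], [0.485, 0.204], [0.494, 0.202], [0.516, 0.178], [0.526, 0.18], [0.556, 0.176]]
152 [[0.481, 0.186], [0.485, 0.197], [0.493, 0.197], [0.513, 0.177], [0.523, 0.179], [0.551, 0.177]]
154 [[0.478, 0.185], [0.487, 0.188], [0.496, 0.186], [0.508, 0.179], [0.518, 0.18], [0.547, 0.178]]
156 [[0.476, 0.182], [0.484, 0.186], [0.492, 0.185], [0.503, 0.181], [0.514, 0.181], [0.543, 0.178]]
158 [[0.473, 0.181], [0.481, 0.185], [0.49, 0.183], [0.498, 0.183], [0.511, 0.179], [0.537, 0.18]]
160 [[0.47, 0.179], [0.48, 0.181], [0.488, 0.181], [0.496, 0.18], [0.507, 0.18], [0.535, 0.177]]
162 [[0.47, 0.172], [0.476, 0.182], [0.484, 0.182], [0.492, 0.181], [0.503, 0.179], [0.529, 0.18]]
164 [[0.47, 0.166], [0.472, 0.183], [0.481, 0.18], [0.488, 0.182], [0.499, 0.181], [0.526, 0.18]]
0 1.1939397634326356 [310.87201453 153.88032096]
0.022 1.2066675669067106 [310.96092659 160.56511517]
```

View pics/s5.png

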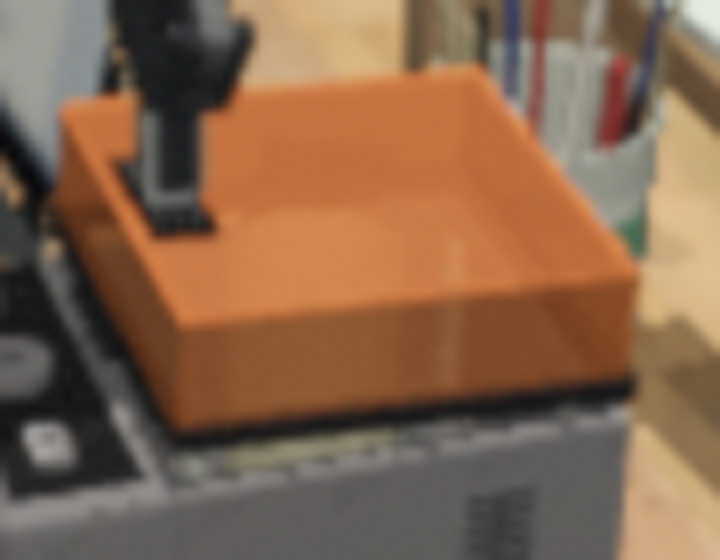

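The crop shows the tips ending on the pad at (175,225), and the hood still open by about 0.06 rad. The tip sits roughly 20 mm higher than TCP − 22 mm. I check the tool height with the wrist camera.

Run:
```python
from h import *
info=manip.camera_info("wrist"); im,d=manip.read_camera("wrist"); save("w1.png",im)
print(np.round(info["extrinsics"],3).tolist(), manip.get_obs()["tool_pos"])
for r in range(20,400,40):
    print(r,[tuple(x) for x in world("wrist",[(r,c) for c in range(40,640,80)],d,info)[0].round(3)])
```

```text
[[0.033, 0.952, 0.305, 0.414], [0.999, -0.031, -0.01, 0.259], [-0.0, 0.305, -0.952, 0.324], [0.0, 0.0, 0.0, 1.0]] [0.49195877 0.2573018  0.18305555]
20 [(np.float64(0.344), np.float64(0.065), np.float64(0.104)), (np.float64(0.316), np.float64(0.058), np.float64(-0.0)), (np.float64(0.32), np.float64(0.141), np.float64(-0.0)), (np.float64(0.323), np.float64(0.223), np.float64(0.0)), (np.float64(0.326), np.float64(0.305), np.float64(-0.002)), (np.float64(0.335), np.float64(0.376), np.float64(0.027)), (np.float64(0.33), np.float64(0.47), np.float64(-0.0)), (np.float64(0.335), np.float64(0.541), np.float64(0.015))]
60 [(np.float64(0.36), np.float64(0.011), np.float64(0.054)), (np.float64(0.36), np.float64(0.072), np.float64(0.035)), (np.float64(0.357), np.float64(0.135), np.float64(-0.001)), (np.float64(0.361), np.float64(0.221), np.float64(-0.0)), (np.float64(0.363), np.float64(0.305), np.float64(-0.001)), (np.float64(0.366), np.float64(0.39), np.float64(-0.0)), (np.float64(0.37), np.float64(0.466), np.float64(0.015)), (np.float64(0.371), np.float64(0.548), np.float64(0.017))]
100 [(np.f
[... 3084 characters left out ...]
(0.475), np.float64(0.269), np.float64(0.262)), (np.float64(0.481), np.float64(0.294), np.float64(0.257)), (np.float64(0.746), np.float64(0.549), np.float64(-0.001)), (np.float64(0.752), np.float64(0.672), np.float64(0.0))]
380 [(np.float64(0.747), np.float64(-0.131), np.float64(0.048)), (np.float64(0.479), np.float64(0.205), np.float64(0.27)), (np.float64(0.495), np.float64(0.218), np.float64(0.257)), (np.float64(0.472), np.float64(0.248), np.float64(0.276)), (np.float64(0.472), np.float64(0.267), np.float64(0.277)), (np.float64(0.497), np.float64(0.295), np.float64(0.257)), (np.float64(0.481), np.float64(0.309), np.float64(0.271)), (np.float64(0.736), np.float64(0.595), np.float64(0.076))]
```

View pics/w1.png

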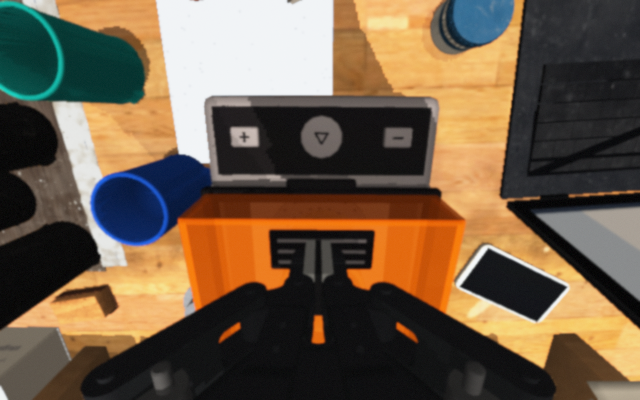

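Run:
```python
from h import *
info=manip.camera_info("side"); T=np.linalg.inv(np.array(info["extrinsics"])); K=np.array(info["intrinsics"])
for z in (.320,.298):
    c=T@np.array([.537,.2563,z,1]); u=(K@(c[:3]/c[2]))[:2]; print(z,u,"in s2 crop",(u-[220,60])*3)
s=cv2.imread("pics/s2.png"); a=cv2.resize(s[60:220,250:410],(640,640),interpolation=cv2.INTER_CUBIC)[:600]; cv2.imwrite("pics/s2z.png",a)
```

```text
0.32 [326.28165341 106.73935516] in s2 crop [318.84496022 140.21806548]
0.298 [326.20366172 114.34712534] in s2 crop [318.61098516 163.04137602]
```

View pics/s2z.png

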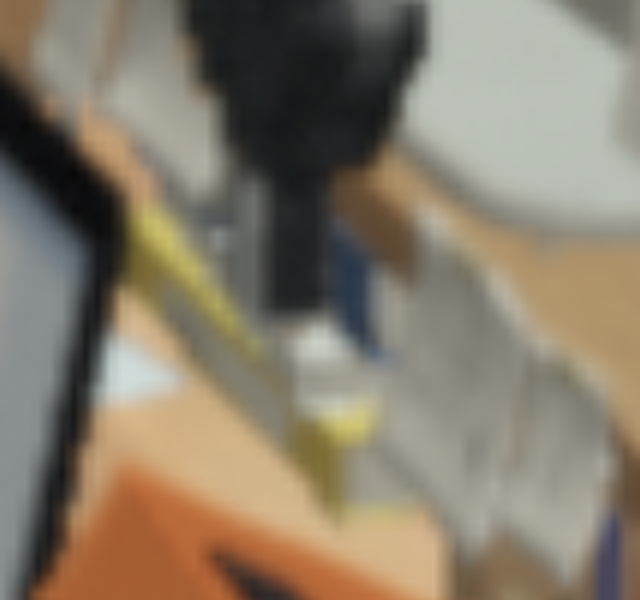

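In free air the tips also end at about TCP height, so the real tip offset is about 0–2 mm. The wrist view shows the tips on the pad at (320,250), with the keys at (320,137), (244,137) and (398,137). The hood needs about 9 mm more.

Call:
carry_out(
  targets=[
    [[-0.05,0,-0.15,0,-1],[-0.1,0,-0.3,0,-1],[-0.15,0,-0.45,0,-1],[-0.15,0,-0.6,0,-1],[-0.15,0,-0.7,0,-1]],
  ],
)

```text
clock: 7.75
tool_pos: [0.4903, 0.2573, 0.176]
orientation: [-0.051, -3.141, 0.0]
contact_force: [-0.7, -0.5, 1.2]
opening: 0.0001
grasp_force: 0.6
```

Call:
carry_out(
  targets=[
    [[0,0,-0.1,0,-1],[0,0,-0.2,0,-1],[0,0,-0.25,0,-1]],
  ],
)

```text
clock: 8.05
tool_pos: [0.4904, 0.2573, 0.1736]
orientation: [-0.052, -3.141, 0.0]
contact_force: [-0.5, 0.1, 1.6]
opening: -0.0002
grasp_force: 0.6
```

Call:
carry_out(
  targets=[
    [[0,0,-0.1,0,-1],[0,0,-0.15,0,-1],[0,0,-0.2,0,-1]],
  ],
)

```text
clock: 8.35
tool_pos: [0.4905, 0.2574, 0.1733]
orientation: [0.052, 3.14, 0.001]
contact_force: [-6.7, -2.1, 19.0]
opening: -0.0
grasp_force: 10.0
```

Call:
carry_out(
  targets=[
    [[0,0,0.1,0,-1],[0,0,0.6,0,-1],[0,0,2,0,-1],[-2,0.1,5,0,-1],[-5,0.2,5,0,-1],[-7,0.3,5,0,-1],[-11,0.3,5,0,-1],[-11,0.3,5,0,-1]],
  ],
)

```text
clock: 9.15
tool_pos: [0.3769, 0.2596, 0.222]
orientation: [-0.049, -3.14, 0.001]
contact_force: [-0.2, -0.8, 0.2]
opening: 0.0001
grasp_force: 0.0
```

Run:
```python
from h import *
info=manip.camera_info("side"); im,d=manip.read_camera("side"); 
yaw=-.0325; X=np.array([np.cos(yaw),np.sin(yaw)]); Y=np.array([-X[1],X[0]]); H=np.array([.6412,.2536])
R,C=np.mgrid[110:190,290:375]; p=np.c_[R.ravel(),C.ravel()]; w,_=world("side",p,d,info)
col=im[p[:,0],p[:,1]].astype(int); q=(w[:,:2]-H); a=-(q@X); b=q@Y
m=(col[:,0]-col[:,2]>60)&(a>.03)&(a<.16)&(abs(b)<.07)&(w[:,2]>.14)&(w[:,2]<.21)
A=np.c_[a,b,np.ones(len(a))][m]; z=w[m,2]
co=np.linalg.lstsq(A,z,rcond=None)[0]
print(m.sum(),"slope",co, "z at pad",co@[.156,0,1])
print(manip.get_obs()["tool_pos"])
iw=manip.camera_info("wrist"); im,dw=manip.read_camera("wrist")
for t in ("start_key_top","minus_key_top","plus_key_top","hood_pad"):
    for r in manip.trace(t,"wrist")[:2]:
        ys,xs=np.nonzero(r["region"]); v,_=world("wrist",np.c_[ys,xs],dw,iw); print(t,round(r["conf"],2),np.round(r["at"]),len(ys),np.median(v,0).round(4))
a=np.zeros((560,800,3),np.uint8); a[:400,:640]=im; save("w2.png",im)
```

```text
1004 slope [0.00085823 0.00084943 0.17174871] z at pad 0.17188259837412895
[0.37899642 0.26025168 0.22218277]
start_key_top 0.52 [237. 323.] 15 [0.417  0.2602 0.119 ]
minus_key_top 0.63 [251. 378.] 311 [0.4319 0.3148 0.1214]
plus_key_top 0.89 [251. 264.] 278 [0.4274 0.2057 0.1216]
plus_key_top 0.35 [314. 319.] 831 [0.4688 0.2566 0.128 ]
hood_pad 0.62 [318. 318.] 1028 [0.4684 0.2564 0.1682]
hood_pad 0.44 [285.  39.] 3284 [ 0.498  -0.0961  0.0733]
```

View pics/w2.png

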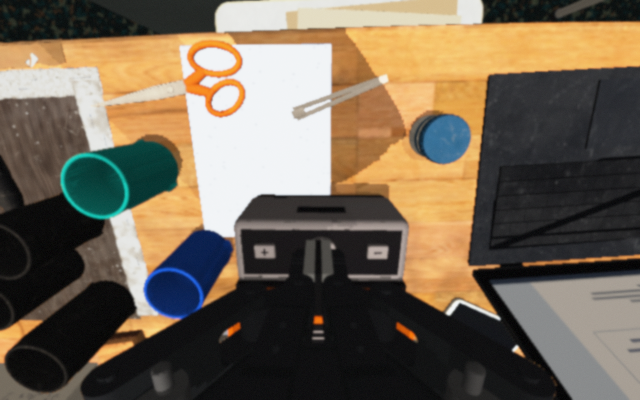

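The hood is shut (top slope 0.001 rad). In the wrist view the fingers at (320,245) line up with the start key, midway between + (264,251) and − (378,251). The key centre works out to (0.430, 0.260). Next I descend on it with a 9 mm bias to the front, so the gripper body clears the hood.

Call:
carry_out(
  targets=[
    [[2,0,-1,0,-1],[4,0,-3,0,-1],[4,0,-5.5,0,-1],[4,0,-7.5,0,-1],[4,0,-8.5,0,-1],[4,0,-9,0,-1],[4,0,-9.4,0,-1],[4,0,-9.4,0,-1]],
  ],
)

```text
clock: 10.25
tool_pos: [0.4207, 0.2605, 0.1279]
orientation: [0.052, 3.141, 0.0]
contact_force: [-0.2, -0.4, 0.2]
opening: 0.0001
grasp_force: 0.0
```

Call:
carry_out(
  targets=[
    [[0,0,-0.15,0,-1],[0,0,-0.3,0,-1],[0,0,-0.45,0,-1],[0,0,-0.55,0,-1],[0,0,-0.55,0,-1]],
  ],
)

```text
clock: 10.75
tool_pos: [0.4206, 0.2605, 0.1223]
orientation: [0.051, 3.141, 0.0]
contact_force: [0.5, 0.3, 2.3]
opening: -0.0003
grasp_force: 1.0
```

Contact: 2.3 N at z 0.122. I press on to the stop.

Call:
carry_out(
  targets=[
    [[0,0,-0.1,0,-1],[0,0,-0.2,0,-1],[0,0,-0.3,0,-1],[0,0,-0.3,0,-1]],
  ],
)

```text
clock: 11.15
tool_pos: [0.4207, 0.2605, 0.1193]
orientation: [0.052, 3.141, 0.001]
contact_force: [0.6, 1.1, 3.9]
opening: -0.0003
grasp_force: 1.9
```

Call:
carry_out(
  targets=[
    [[0,0,-0.05,0,-1],[0,0,-0.1,0,-1],[0,0,-0.1,0,-1],[0,0,-0.1,0,-1]],
  ],
)

```text
clock: 11.55
tool_pos: [0.4207, 0.2605, 0.119]
orientation: [0.051, 3.14, 0.001]
contact_force: [-1.9, 0.3, 10.7]
opening: -0.0001
grasp_force: 5.8
```

On the hard stop (10.7 N). Now I release and retreat.

Call:
carry_out(
  targets=[
    [[0,0,0.2,0,-1],[0,0,0.6,0,-1],[0,0,1.5,0,-1],[-1,0,4,0,-1],[-2,0,8,0,-1],[-4,0,12,0,-1],[-6,0,13,0,-1],[-6,0,13,0,-1]],
  ],
)

```text
clock: 12.35
tool_pos: [0.3592, 0.2604, 0.2505]
orientation: [0.05, 3.139, 0.002]
contact_force: [0.1, 0.7, -0.5]
opening: -0.0001
grasp_force: 0.0
```

Run:
```python
from h import *
o=manip.get_obs(); print(o["clock"],o["tool_pos"],o["contact_force"])
info=manip.camera_info("side"); im,d=manip.read_camera("side")
yaw=-.0325; X=np.array([np.cos(yaw),np.sin(yaw)]); H=np.array([.6412,.2536])
R,C=np.mgrid[110:190,290:375]; p=np.c_[R.ravel(),C.ravel()]; w,_=world("side",p,d,info)
col=im[p[:,0],p[:,1]].astype(int); a=-((w[:,:2]-H)@X)
m=(col[:,0]-col[:,2]>60)&(a>.03)&(a<.16)&(w[:,2]>.16)&(w[:,2]<.21)
print("hood",np.polyfit(a[m],w[m,2],1))
for t in ("start_key_top","minus_key_top","plus_key_top"):
    for r in manip.trace(t,"side")[:1]:
        ys,xs=np.nonzero(r["region"]); v,_=world("side",np.c_[ys,xs],d,info); print(t,r["conf"],np.median(v,0).round(4))
```

```text
12.35 [0.35920507 0.26036906 0.25047101] [ 0.13457685  0.67293395 -0.46890499]
hood [5.27984973e-05 1.71137238e-01]
start_key_top 0.44 [0.428  0.2567 0.1257]
minus_key_top 0.35 [0.5099 0.179  0.1225]
plus_key_top 0.6 [0.4278 0.2561 0.1255]
```

The hood is shut, the start key is back up (z about 0.125), and the arm is clear.

```bash
python3 -c "
from plant import manip
print(manip.hand_in())"
```

```text
the job is handed in; nothing more can be done
None
```

I pushed the hood fully shut, pressed the start key to its stop and released it, and handed the job in with the arm clear at about 12 s; the hand-in gave no verdict back.

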